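# Load the vial imaging unit and hold its key at half-press

## Task

Set the three specimen vials upright in the row of seats of the imaging unit in order of height, the shortest next to the push key and the tallest farthest from it, putting them down without dropping them. Then press the spring-loaded key about half-way down (some 12 mm of its 24 mm travel), which keeps the viewing light on, never right down to its stop, which would fire the camera, and finish while still holding it there. Leave the tube rack, wash bottle and beaker where they are.

Things in the scene. Friction and masses are not known exactly. Their poses are not given: they have to be found in the camera images.
- vial_short_mid (a point): centre of the short specimen vial: an upright glass cylinder with a black cap of the same width, 30 mm in diameter and 45 mm high in all (this point lies on its axis, 22.5 mm above its underside); about 40 to 100 g, starts standing on the bench; z up along the vial
- vial_medium_mid (a point): centre of the medium specimen vial: an upright glass cylinder with a black cap of the same width, 30 mm in diameter and 62 mm high in all (this point lies on its axis, 31 mm above its underside); about 40 to 100 g, starts standing on the bench; z up along the vial
- vial_tall_mid (a point): centre of the tall specimen vial: an upright glass cylinder with a black cap of the same width, 30 mm in diameter and 80 mm high in all (this point lies on its axis, 40 mm above its underside); about 40 to 100 g, starts standing on the bench; z up along the vial
- seat_a (a point): mouth centre of the round seat next to the key, where the short vial belongs: a blind hole 39 mm wide (rim bevelled by 3 mm) and 8 mm deep, black rubber on its floor, in the top of the imaging unit's white deck. A seated vial stands on the seat's floor, 37 mm above the bench. z up, y along the row towards the key, x (level, across the row) towards the raised camera bar
- seat_b (a point): mouth centre of the round seat in the middle of the row, where the medium vial belongs: a blind hole 39 mm wide (rim bevelled by 3 mm) and 8 mm deep, black rubber on its floor, in the top of the imaging unit's white deck. A seated vial stands on the seat's floor, 37 mm above the bench. z up, y along the row towards the key, x (level, across the row) towards the raised camera bar
- seat_c (a point): mouth centre of the round seat farthest from the key, where the tall vial belongs: a blind hole 39 mm wide (rim bevelled by 3 mm) and 8 mm deep, black rubber on its floor, in the top of the imaging unit's white deck. A seated vial stands on the seat's floor, 37 mm above the bench. z up, y along the row towards the key, x (level, across the row) towards the raised camera bar
- key_top (a point): centre of the top of the push key: a black round cap, 44 mm in diameter and 12 mm thick, on a steel stem at one end of the imaging unit, in line with the three seats (88 mm from the nearest seat's centre; the seats are 76 mm apart). Its top is 90 mm above the bench when released and goes straight down when pressed
- unit: imaging unit, fixed to the bench: white deck 140 by 360 mm, top 45 mm above the bench; the row of three seats and the key runs lengthwise (its y, +y towards the key), 20 mm off the middle away from the grey camera bar. The bar (at +x) is 30 mm thick, its near face 90 mm from the row's line, and rises to 80 mm above the bench. Origin: centre of the deck's underside
- key (a joint): how far the push key is pressed, in m: 0 released, 0.024 down on its stop, half-way 0.012. A spring pushes it back up: about 3 N to start it moving, 6 N half-way, 9 N at the stop
- tube_rack: purple rack of small tubes, 85 by 140 mm, 47 mm high, loose on the bench, to be left alone; origin at the centre of its underside
- wash_bottle: white wash bottle with a bent spout, 68 mm wide and 187 mm high with its spout, loose on the bench, to be left alone; origin at the centre of its underside
- beaker: empty glass beaker, 70 mm wide and 90 mm high, loose on the bench, to be left alone; origin at the centre of its underside
Things that resemble listed ones, but are neither listed nor needed, are in the scene too. Leave any pink look-alike of the part that bears vial_medium_mid alone. What is shaped like the part that bears vial_tall_mid but purple is not meant.

How it is judged:
On the way, in this order (a step that is already met when the one before it is completed fails the run):
1. all three vials stand released in their seats, in order of height, with the key not yet pressed (horizontal distance between vial_short_mid and seat_a below 0.0065 m and height (world z) of vial_short_mid between 0.0555 and 0.0625 m and angle between each of vial_short_mid, vial_medium_mid, vial_tall_mid's own z axis and vertical below 0.1 rad and contact force between each of vial_short, vial_medium, vial_tall and the fingers below 0.3 N and horizontal distance between vial_medium_mid and seat_b below 0.0065 m and height (world z) of vial_medium_mid between 0.064 and 0.071 m and horizontal distance between vial_tall_mid and seat_c below 0.0065 m and height (world z) of vial_tall_mid between 0.073 and 0.08 m and value of joint key below 0.004 m), for 0.2 s.
2. the key is pressed about half-way, 8 to 16 mm (value of joint key between 0.008 and 0.016 m and (contact force between key and the fingers above 1.5 N or contact force between key and the arm above 1.5 N)), for 0.3 s.
At the end, for the whole second after the job is handed in: Through the last second the robot holds the key 8 to 16 mm down (over 1.5 N); each vial rests, untouched, in its own seat (short by the key, medium, tall): within 6.5 mm of its centre, upright within 0.1 rad, at most 3 mm above its floor (all of step 2 and horizontal distance between vial_short_mid and seat_a below 0.0065 m and height (world z) of vial_short_mid between 0.0555 and 0.0625 m and angle between each of vial_short_mid, vial_medium_mid, vial_tall_mid's own z axis and vertical below 0.1 rad and contact force between each of vial_short, vial_medium, vial_tall and the fingers below 0.3 N and horizontal distance between vial_medium_mid and seat_b below 0.0065 m and height (world z) of vial_medium_mid between 0.064 and 0.071 m and horizontal distance between vial_tall_mid and seat_c below 0.0065 m and height (world z) of vial_tall_mid between 0.073 and 0.08 m and linear speed of each of vial_short, vial_medium, vial_tall below 0.02 m/s); the arm keeps its last pose, push and grip.
It fails at once if the key is pushed down to its stop (more than 21 mm) (value of joint key above 0.021 m).
It fails at once if a vial is dropped (falls faster than 0.6 m/s with nothing holding it) ((linear speed of vial_short above 0.6 m/s and contact force between vial_short and the fingers below 0.1 N and contact force between vial_short and the arm below 0.1 N) or (linear speed of vial_medium above 0.6 m/s and contact force between vial_medium and the fingers below 0.1 N and contact force between vial_medium and the arm below 0.1 N) or (linear speed of vial_tall above 0.6 m/s and contact force between vial_tall and the fingers below 0.1 N and contact force between vial_tall and the arm below 0.1 N)).
It fails at once if the tube rack, wash bottle or beaker is moved by more than 30 mm (distance of any of tube_rack, wash_bottle, beaker from where it was at the start of the episode above 0.03 m).
It also fails if it takes over 64 s, if anything falls off the work surface, if the arm or the gripper's body presses on something with over 40 N, if the wrist force passes 120 N, or if a joint passes its speed limit or range.

## Robot

A 6-joint arm with a two-finger parallel gripper is mounted at the origin on the work surface. World frame = base frame: x ahead of the robot, y to its left, z up, the work surface at z = 0. Lengths are in m, angles in rad, forces in N, time in s.
With the tool pointing down it reaches from about 0.275 to 0.725 m from the base axis. Payload 5.6 kg.
Tool frame: the origin (TCP) lies on the centre line of the jaws, within the pads' length; the fingertips stand 14 mm ahead of it and the grasp point (between the pads) lies 5 mm behind it; z points along the fingers, y is the line along which they close (so a half turn about z gives the same grasp; the last joint's range is limited). The gripper opens to 85 mm and grips with 20 to 120 N. Pads are 22 mm wide; open, the fingers measure 114 mm over their backs; the gripper's body (76 mm by 85 mm) begins 54 mm behind the grasp point. The pads swing forward as they close: fully open they stand 13 mm farther back than shut.
Start: joints at [1.398, 0.255, 0.108, 0, -1.424, -0.285], TCP at [0.243, 0.493, 0.245] pointing down, gripper open.
Joint ranges: [-2.95, 2.95], [-1.21, 1.97], [-1.09, 1.5], [-2.87, 1.71], [-2.94, -0.07], [-3.05, 3.05]. Speed limits (rad/s): [2.57, 2.57, 3.14, 3.14, 3.14, 3.14].

## Interface

Orientations are given as a rotation vector (axis times angle).
In Python, from station import robot gives the robot as it stands. The module is installed in compiled form; this text tells all that it offers.
- The arm moves only by the tool arm_command, never from a script. Its argument "deltas" is a list of rows, each a list of 7 numbers: the shift along the tool's x, y, z in m, then the turn, a rotation vector about the tool's x, y, z in degrees, then the opening, from 0 (shut) to 1 (fully open). In form: [[dx, dy, dz, wx, wy, wz, grip], ...]. A call has 1 to 20 rows; each row is the pose to reach, as a shift and turn from the pose commanded when the call began, along the tool's axes at that moment; what a row does not reach only later rows make up. A row lasts 1/10 s, in which the tool goes at most 50 mm and 8.59 degrees, less where a joint would pass 70% of its speed; a pose out of reach is approached as far as the arm can. A call with a gripper value outside its range is refused whole. The fingers move at their own pace and stop on an object; "force" is the grip in N (left out, the last holds). Time passes only in rows, so rows that repeat a pose let the fingers close. It gives the time, the measured TCP pose, the force, the opening and the grip force at its end, in the units of the state.
- robot.state(): the state, without advancing time (a new reading comes with each control period).
- robot.capture(name): name is "scene" or "side" or "wrist"; returns the picture (420x560x3 uint8, blue, green, red); there is no depth.
- robot.get_calibration(name): a dict with "fx", "fy", "cx", "cy" (pixels), "R" (3x3) and "t" (3): a world point X has camera coordinates R X + t; the wrist camera has in their place "mount" (4x4, takes a point from camera to tool coordinates, whose origin is the TCP and whose axes are the flange's). Camera axes: x right, y down, z forward; pixel columns grow to the right and rows downward; lengths in m; the calibration is good to about 2 mm. A picture is of the moment at which its call begins: read the wrist's pose just before it. get_calibration takes no time and is no camera call.
- robot.finish_job(): hands the job in; it is judged then, once.
The state is a dict: "clock": time; "joint_pos": joint angles; "joint_vel": joint speeds; "effort": joint torques, N m; "ee_pos": TCP position; "tcp_rot": TCP orientation; "ft_force": force on the tool from outside, world axes, zero at the start; "wrist_torque": the same for the moment, N m; "grip_width": finger opening in m; "gripper_force": force on a finger pad.
Only numpy, scipy, OpenCV 4.12 (cv2) and the standard library are available. Lean on these libraries where they do the work, as an engineer would, in place of code of your own. Each camera call takes 0.05 s, during which the arm holds its last target. There are 200 camera calls.

## Working session

There is one attempt and no reset: what is moved stays moved. The work goes in short steps, Python scripts to look and compute and a tool call to move; the robot and the scene stay as the last step left them, time stands still between calls to the robot, and variables do not carry over. Pictures are saved under pics/ and viewed, at most 10 in all, crops included, and the job is handed in when it is done.

Besides the shell and the picture viewer there is one more tool, called after "Call:" as name(argument=value, ...) on one line, values as JSON. arm_command: Moves the arm, as the interface text tells. Its arguments: {"type":"object","properties":{"deltas":{"type":"array"},"force":{"type":"number"}},"required":["deltas"]}

```bash
mkdir -p pics
python3 - <<'E'
from station import robot
import cv2,numpy as np
for n in ("scene","side"):
    im=robot.capture(n); cv2.imwrite(f"pics/{n}0.png",im)
    c=robot.get_calibration(n); print(n,c)
print(robot.get_calibration("wrist"))
s=robot.state();print(s)
E
```

```text
scene {'fx': 392.9573521837792, 'fy': 392.9573521837792, 'cx': 275.65864580388273, 'cy': 209.8912232974714, 'R': array([[-0.84700165,  0.53148758, -0.01044735],
       [ 0.33582845,  0.51974948, -0.78554423],
       [-0.412077  , -0.66886578, -0.61871732]]), 't': array([ 0.46856307, -0.13071067,  1.49001084])}
side {'fx': 502.88482577295525, 'fy': 502.88482577295525, 'cx': 283.718139619668, 'cy': 203.70177976453016, 'R': array([[ 0.83448295, -0.55088095, -0.01297631],
       [-0.35098626, -0.51323068, -0.78320043],
       [ 0.42479036,  0.65812191, -0.6216339 ]]), 't': array([-0.44752697,  0.22548362,  1.44223754])}
{'fx': 305.8251095126202, 'fy': 305.8251095126202, 'cx': 283.421768123236, 'cy': 209.7116622743711, 'mount': array([[ 1.01033719e-04, -9.64920791e-01, -2.62541153e-01,
         6.61653356e-02],
       [ 9.99999456e-01,  3.70102397e-04, -9.75412162e-04,
         8.31494416e-04],
       [ 1.03836258e-03, -2.62540911e-01,  9.64920303e-01,
        -1.28096920e-01],
       [ 0.00000000e+00,  0.00000000e+00,  0.00000000e+00,
         1.00000000e+00]])}
{'clock': 0.1, 'joint_pos': array([ 1.39757757e+00,  2.55674807e-01,  1.07113796e-01, -4.03516109e-04,
       -1.42394055e+00, -2.84583216e-01]), 'joint_vel': array([-8.12717200e-04,  1.53470258e-05,  3.31805783e-03,  2.61483420e-03,
       -7.18011984e-04,  2.41980787e-03]), 'effort': array([-4.34844842e-03, -3.87601948e+01,  2.38471752e+01,  5.37795380e+00,
       -3.83867853e-03, -1.21434574e-06]), 'ee_pos': array([0.24286342, 0.49298562, 0.24448798]), 'tcp_rot': array([ 3.05794746e+00, -7.12549770e-01, -4.76633933e-04]), 'ft_force': array([ 0.08134086,  0.62921091, -0.02529928]), 'wrist_torque': array([-0.05622003,  0.07723547,  0.01651934]), 'gripper_force': 0.0, 'grip_width': 0.08522753307984436}
```

View pics/scene0.png

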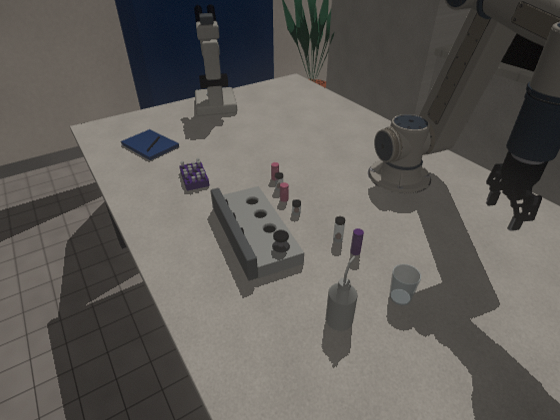

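View pics/side0.png

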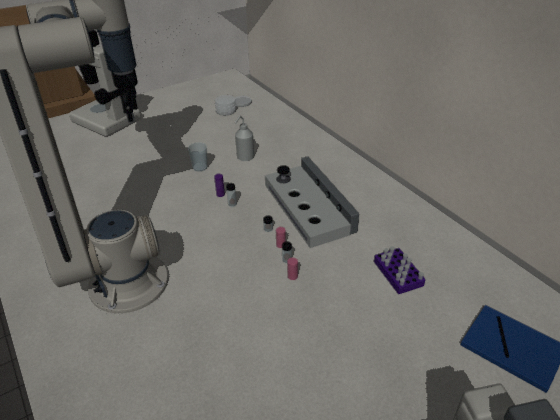

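The scene view shows black-capped vials at (280,178), (297,206) and (340,225), pink ones at (275,170) and (284,190), and a purple one at (357,240). In the side view the black caps are at (231,187), (268,219) and (287,246), pink at (281,237) and (293,268), and purple at (220,183). The seats and key are visible in both. I'll confirm with one enlarged crop and triangulate by ray-casting.

```bash
cat > h.py <<'E'
import numpy as np,cv2
from station import robot
from scipy.spatial.transform import Rotation as Ro
def cam(n,pose=None):
    c=robot.get_calibration(n)
    K=(c["fx"],c["fy"],c["cx"],c["cy"])
    if n!="wrist": return K,c["R"].T,-c["R"].T@c["t"]
    s=pose or robot.state(); T=Ro.from_rotvec(s["tcp_rot"]).as_matrix(); M=c["mount"]
    return K,T@M[:3,:3],T@M[:3,3]+s["ee_pos"]
def ray(C,u,v):
    K,R,o=C; d=R@np.array([(u-K[2])/K[0],(v-K[3])/K[1],1]); return o,d/np.linalg.norm(d)
def onz(C,u,v,z):
    o,d=ray(C,u,v); return o+d*(z-o[2])/d[2]
def proj(C,X):
    K,R,o=C; p=R.T@(np.asarray(X)-o); return np.array([K[0]*p[0]/p[2]+K[2],K[1]*p[1]/p[2]+K[3]])
E
python3 - <<'E'
from h import *
a=cv2.imread("pics/scene0.png")[150:275,170:380];b=cv2.imread("pics/side0.png")[150:290,200:360]
g=lambda x:cv2.resize(x,(800 if x is a else 640,None) if 0 else None,fx=3.7 if x is a else 4,fy=3.7 if x is a else 4,interpolation=cv2.INTER_CUBIC)
cv2.imwrite("pics/ca.png",np.clip(g(a)*1.0,0,255));cv2.imwrite("pics/cb.png",g(b))
E
```

```text
[ WARN:0@0.418] global loadsave.cpp:1063 imwrite_ Unsupported depth image for selected encoder is fallbacked to CV_8U.
```

View pics/ca.png

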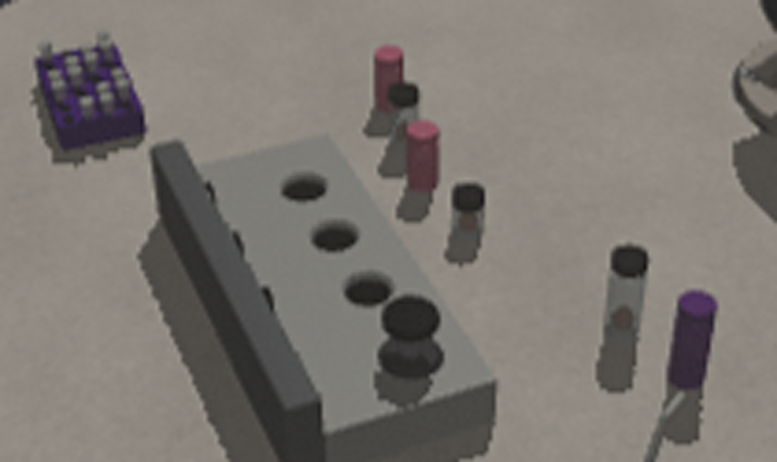

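View pics/cb.png

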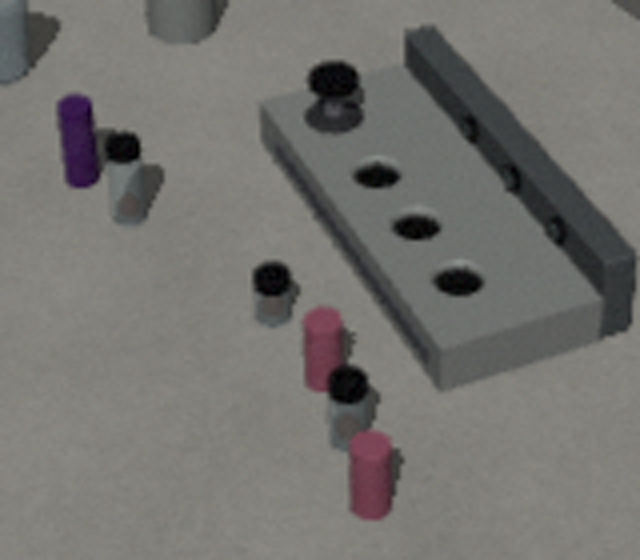

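The crops confirm it. Glass bodies with black caps are the three vials: short at scene (296,202), medium at (279,175) between two pink look-alikes, and tall at (340,219) with the purple look-alike beside it. The pink and purple ones are not meant. The key is at (281,235) and the seats are at (269,228), (260,214) and (252,200).

Run:
```python
from h import *
S,D=cam("scene"),cam("side")
P=dict(tall=((340,219.2),(230.5,185.5),.08),short=((296.5,202.2),(268,217.8),.045),med=((279.2,175.1),(287,244.5),.062),
key=((281,235.4),(283.3,169.2),.09),a=((269.5,228.1),(294.3,193.5),.045),b=((260.5,213.8),(304,206.5),.045),c=((252.2,200.5),(314.5,220),.045),
pinkN=((283.8,185),(280.7,229.5),.062),pinkF=((275,164.5),(292.7,260.5),.062),purple=((358.2,231.5),(218.7,175.5),.08))
for k,(p,q,z) in P.items():
    a=onz(S,*p,z);b=onz(D,*q,z); o1,d1=ray(S,*p);o2,d2=ray(D,*q)
    t=np.linalg.lstsq(np.c_[d1,-d2],o2-o1,rcond=None)[0]; m=(o1+d1*t[0]+o2+d2*t[1])/2
    print(k,a.round(3)[:2],b.round(3)[:2],m.round(3),"avg",((a+b)/2).round(3)[:2])
T=Ro.from_rotvec(robot.state()["tcp_rot"]).as_matrix();print(T.round(3))
for n,q in dict(beaker=((402,288),(199,158)),bottle=((342,310),(245,150))).items(): print(n,onz(S,*q[0],.03),onz(D,*q[1],.03))
```

```text
tall [0.423 0.152] [0.422 0.146] [0.423 0.15  0.078] avg [0.423 0.149]
short [ 0.457 -0.024] [ 0.458 -0.029] [ 0.457 -0.027  0.044] avg [ 0.457 -0.027]
med [ 0.431 -0.17 ] [ 0.429 -0.181] [ 0.43  -0.176  0.058] avg [ 0.43  -0.175]
key [0.614 0.127] [0.611 0.114] [0.613 0.121 0.085] avg [0.613 0.121]
a [0.599 0.039] [0.598 0.028] [0.599 0.033 0.041] avg [0.599 0.033]
b [ 0.587 -0.036] [ 0.585 -0.047] [ 0.586 -0.042  0.041] avg [ 0.586 -0.041]
c [ 0.574 -0.111] [ 0.573 -0.121] [ 0.574 -0.117  0.042] avg [ 0.574 -0.116]
pinkN [ 0.451 -0.109] [ 0.45  -0.115] [ 0.451 -0.113  0.06 ] avg [ 0.451 -0.112]
pinkF [ 0.406 -0.238] [ 0.406 -0.244] [ 0.406 -0.242  0.06 ] avg [ 0.406 -0.241]
purple [0.414 0.223] [0.417 0.219] [0.416 0.222 0.079] avg [0.416 0.221]
[[ 0.897 -0.442 -0.001]
 [-0.442 -0.897 -0.002]
 [ 0.     0.002 -1.   ]]
beaker [0.42450982 0.41278569 0.03      ] [0.43802497 0.42903003 0.03      ]
bottle [0.60040925 0.38321388 0.03      ] [0.60881803 0.37913759 0.03      ]
```

Triangulated heights match the given ones, the seats come out 76 mm apart and the key 89 mm from seat a. I'll move above the tall vial with the jaws closing across the row.

Call:
arm_command(deltas=[[0.313,0.229,0.0,0,0,73.3,1],[0.313,0.229,0.0,0,0,73.3,1],[0.313,0.229,0.0,0,0,73.3,1],[0.313,0.229,0.0,0,0,73.3,1],[0.313,0.229,0.0,0,0,73.3,1],[0.313,0.229,0.0,0,0,73.3,1],[0.313,0.229,0.0,0,0,73.3,1],[0.313,0.229,0.0,0,0,73.3,1],[0.313,0.229,0.0,0,0,73.3,1],[0.313,0.229,0.0,0,0,73.3,1],[0.313,0.229,0.0,0,0,73.3,1],[0.313,0.229,0.0,0,0,73.3,1],[0.313,0.229,0.0,0,0,73.3,1],[0.313,0.229,0.0,0,0,73.3,1]])

```text
clock: 1.5
ee_pos: [0.4224, 0.1501, 0.2453]
tcp_rot: [2.031, -2.396, -0.0]
ft_force: [-0.3, -0.0, -0.1]
grip_width: 0.0852
gripper_force: 0.0
```

Run:
```python
from h import *
s=robot.state(); im=robot.capture("wrist"); cv2.imwrite("pics/w1.png",im)
np.save("w1.npy",np.r_[s["ee_pos"],s["tcp_rot"]])
C=cam("wrist",s);print(s["clock"],s["ee_pos"],Ro.from_rotvec(s["tcp_rot"]).as_matrix().round(3),s["joint_pos"].round(2))
for X in ([.423,.149,.08],[.457,-.027,.045],[.613,.121,.09],[.599,.033,.045],[.416,.221,.08]): print(proj(C,X).round())
```

```text
1.5 [0.42241078 0.15013133 0.24528207] [[-0.164 -0.986 -0.   ]
 [-0.986  0.164  0.   ]
 [-0.     0.    -1.   ]] [ 0.69  0.05 -0.14 -0.   -1.38 -0.86]
[282. 196.]
[217.  15.]
[ 81. 202.]
[ 93. 106.]
[300. 261.]
```

View pics/w1.png

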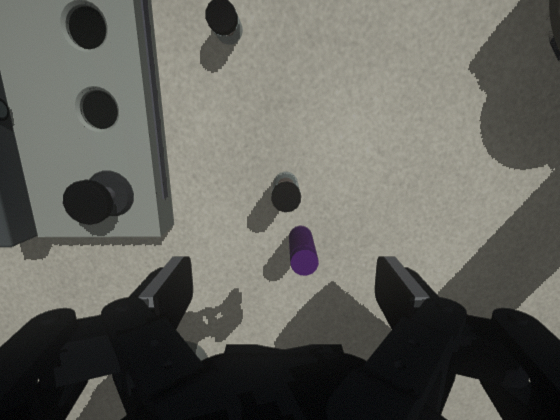

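In the wrist view, the tall vial's cap is at (286,196), purple at (304,262), short cap at (222,16), seat a at (99,107) and the key at (89,201). All are within about 8 px of prediction. I'll refine with a dark mask.

```bash
cat >> h.py <<'E'
def blobs(im,C,items,th=40,r=40):
    g=im.max(2)
    for n,X in items.items():
        p=proj(C,X); m=(g<th).astype(np.uint8)
        k,l,st,ce=cv2.connectedComponentsWithStats(m)
        j=[i for i in range(1,k) if 150<st[i,4]<6000 and np.hypot(*(ce[i]-p))<r]
        for i in j:
            c=max(cv2.findContours((l==i).astype(np.uint8),0,2)[0],key=len); e=cv2.minEnclosingCircle(cv2.convexHull(c)); f=cv2.fitEllipse(c)
            P=onz(C,*f[0],X[2])
            print(n,"px",np.round(f[0],1),"axes",np.round(f[1],1),"->",P.round(4)[:2],"area",st[i,4])
E
python3 - <<'E'
from h import *
w=np.load("w1.npy");C=cam("wrist",dict(ee_pos=w[:3],tcp_rot=w[3:]));im=cv2.imread("pics/w1.png")
print(im[196,286],im[107,99],im[201,89],im[16,222],im[180,290],im[190,122])
for th in (30,45):blobs(im,C,dict(tall=[.423,.149,.08],short=[.457,-.027,.045],key=[.613,.121,.09],a=[.599,.033,.045],b=[.586,-.041,.045]),th)
E
```

```text
[37 38 38] [28 30 29] [27 28 26] [27 28 28] [71 76 82] [49 50 49]
short px [221.3  16.4] axes [24.7 34.8] -> [ 0.4528 -0.0248] area 422
key px [ 87.8 201.7] axes [41.3 48.8] -> [0.6066 0.122 ] area 1535
b px [86.9 26.9] axes [34.3 41.9] -> [ 0.5817 -0.0372] area 1171
tall px [285.5 196.4] axes [27.8 28.7] -> [0.42 0.15] area 662
short px [221.1  16.4] axes [29.1 37.4] -> [ 0.453  -0.0248] area 876
key px [ 94.7 199.9] axes [44.7 66.7] -> [0.5996 0.1214] area 1926
a px [ 99.5 108.8] axes [31.8 38.8] -> [0.5937 0.0364] area 1014
b px [86.6 26.2] axes [35.1 44.6] -> [ 0.5818 -0.0378] area 1275
```

Call:
arm_command(deltas=[[0,0.001,0.04,0,0,0,1],[0,0.001,0.08,0,0,0,1],[0,0.001,0.11,0,0,0,1],[0,0.001,0.14,0,0,0,1],[0,0.001,0.165,0,0,0,1],[0,0.001,0.185,0,0,0,1],[0,0.001,0.192,0,0,0,1],[0,0.001,0.192,0,0,0,1],[0,0.001,0.192,0,0,0,0.2],[0,0.001,0.192,0,0,0,0.2],[0,0.001,0.192,0,0,0,0.2],[0,0.001,0.192,0,0,0,0.2],[0,0.001,0.192,0,0,0,0.2],[0,0.001,0.192,0,0,0,0.2],[0,0.001,0.192,0,0,0,0.2],[0,0.001,0.192,0,0,0,0.2]], force=30)

```text
clock: 3.15
ee_pos: [0.4219, 0.15, 0.0537]
tcp_rot: [-2.029, 2.398, -0.0]
ft_force: [-1.8, 0.6, 5.3]
grip_width: 0.0292
gripper_force: 32.5
```

Call:
arm_command(deltas=[[0,0,-0.02,0,0,0,0.2],[0,0,-0.05,0,0,0,0.2],[0,0,-0.09,0,0,0,0.2],[0,0,-0.136,0,0,0,0.2],[0.02,-0.031,-0.136,0,0,0,0.2],[0.04,-0.062,-0.136,0,0,0,0.2],[0.06,-0.093,-0.136,0,0,0,0.2],[0.08,-0.124,-0.136,0,0,0,0.2],[0.1,-0.155,-0.136,0,0,0,0.2],[0.121,-0.185,-0.136,0,0,0,0.2],[0.121,-0.185,-0.136,0,0,0,0.2],[0.121,-0.185,-0.136,0,0,0,0.2]])

```text
clock: 4.35
ee_pos: [0.5838, -0.0008, 0.188]
tcp_rot: [2.026, -2.399, -0.002]
ft_force: [-0.5, -0.1, -1.2]
grip_width: 0.0293
gripper_force: 32.0
```

Run:
```python
from h import *
s=robot.state(); im=robot.capture("wrist"); cv2.imwrite("pics/w2.png",im)
np.save("w2.npy",np.r_[s["ee_pos"],s["tcp_rot"]])
C=cam("wrist",s);print(s["clock"],s["ee_pos"],s["grip_width"])
it=dict(c=[.574,-.116,.045],b=[.586,-.041,.045],a=[.599,.033,.045])
for n,X in it.items(): print(n,proj(C,X).round())
for th in (35,45):blobs(im,C,it,th,30)
```

```text
4.35 [ 0.58384847 -0.00077834  0.18797197] 0.029256200524774255
c [271.  65.]
b [273. 159.]
a [273. 239.]
c px [273.9  67.3] axes [41.2 45.3] -> [ 0.5719 -0.1139] area 1239
```

View pics/w2.png

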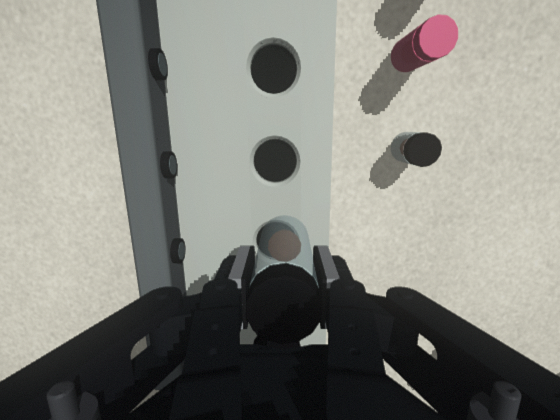

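The held vial's cap is at (283,302). Seat c's rim is centred at (273,66) and seat b's at (275,159), with the row vertical in the image.

Run:
```python
from h import *
w=np.load("w2.npy");C=cam("wrist",dict(ee_pos=w[:3],tcp_rot=w[3:]));im=cv2.imread("pics/w2.png")
g=im.max(2)
for n,(u,v) in dict(c=(274,66),b=(276,159)).items():
    for th in (40,50,60):
        k,l,st,ce=cv2.connectedComponentsWithStats((g<th).astype(np.uint8)); i=l[v,u]
        c=max(cv2.findContours((l==i).astype(np.uint8),0,2)[0],key=len); f=cv2.fitEllipse(c)
        print(n,th,st[i],np.round(f[0],1),np.round(f[1],1),onz(C,*f[0],.037).round(4),onz(C,*f[0],.045).round(4))
for p in ((273.5,66),(275,158.5)): print("rim",onz(C,*p,.045).round(4))
print("cap",onz(C,283,302,w[2]+.026), onz(C,280,242,w[2]-.054))
print(im[302,240:330:4].max(1),im[240:350:5,283].max(1))
```

```text
c 40 [     0      0    560    420 177578] [277.6 189.5] [158.1 261.5] [ 0.5867 -0.0118  0.037 ] [ 0.5863 -0.0134  0.045 ]
c 50 [ 252   45   44   48 1682] [273.3  68.2] [43.9 47.2] [ 0.5724 -0.1146  0.037 ] [ 0.5724 -0.1133  0.045 ]
c 60 [ 251   44   46   49 1737] [273.3  68.2] [44.4 48. ] [ 0.5725 -0.1146  0.037 ] [ 0.5725 -0.1132  0.045 ]
b 40 [     0      0    560    420 177578] [277.6 189.5] [158.1 261.5] [ 0.5867 -0.0118  0.037 ] [ 0.5863 -0.0134  0.045 ]
b 50 [ 255  140   41   41 1286] [274.7 160.1] [39.9 40.2] [ 0.5847 -0.039   0.037 ] [ 0.5843 -0.0398  0.045 ]
b 60 [ 254  139   42   42 1366] [274.8 160. ] [40.9 40.9] [ 0.5846 -0.0391  0.037 ] [ 0.5842 -0.0399  0.045 ]
rim [ 0.572  -0.1148  0.045 ]
rim [ 0.5838 -0.0411  0.045 ]
cap [ 0.58307973 -0.00384531  0.21397197] [0.58611902 0.00276428 0.13397197]
[21 30 23 24 21 21 24 25 23 22 22 23 22 25 25 27 18 15 19 19 21 24 19] [100  99 101 101  94  27  27  27  26  25  26  22  21  21  19   8  15  18
  10  11  12  15]
```

Call:
arm_command(deltas=[[0.03,-0.002,0,0,0,0,0.2],[0.06,-0.004,0,0,0,0,0.2],[0.09,-0.006,0,0,0,0,0.2],[0.115,-0.008,0.02,0,0,0,0.2],[0.115,-0.008,0.045,0,0,0,0.2],[0.115,-0.008,0.06,0,0,0,0.2],[0.115,-0.008,0.07,0,0,0,0.2],[0.115,-0.008,0.07,0,0,0,0.2],[0.115,-0.008,0.07,0,0,0,0.2],[0.115,-0.008,0.07,0,0,0,0.2]])

```text
clock: 5.4
ee_pos: [0.5736, -0.1146, 0.1205]
tcp_rot: [-2.029, 2.396, -0.002]
ft_force: [0.0, 0.7, -0.5]
grip_width: 0.0292
gripper_force: 32.0
```

Run:
```python
from h import *
s=robot.state(); print(s["clock"],s["ee_pos"],s["ft_force"],Ro.from_rotvec(s["tcp_rot"]).as_matrix().round(3))
for n in("scene","side"):
    im=robot.capture(n); cv2.imwrite(f"pics/{n}1.png",im); C=cam(n)
    p=proj(C,[.573,-.1155,.07]).astype(int); c=im[p[1]-35:p[1]+35,p[0]-45:p[0]+45]
    cv2.imwrite(f"pics/{n}1c.png",cv2.resize(c,None,fx=4,fy=4,interpolation=2)); print(n,p)
a,b=[cv2.imread(f"pics/{n}1c.png") for n in("scene","side")];cv2.imwrite("pics/p1.png",np.hstack([a,b]))
```

```text
5.4 [ 0.57358832 -0.11459766  0.12053861] [ 0.03850126  0.66771962 -0.54016679] [[-0.165 -0.986  0.002]
 [-0.986  0.165 -0.   ]
 [-0.    -0.002 -1.   ]]
scene [251 193]
side [313 212]
```

View pics/p1.png

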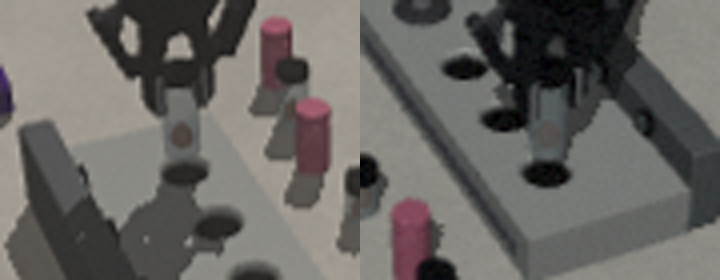

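Both views show the tall vial hanging over seat c, aligned within about 2 mm. Lowering it now.

Call:
arm_command(deltas=[[0,0.001,0.01,0,0,0,0.2],[0,0.001,0.018,0,0,0,0.2],[0,0.001,0.024,0,0,0,0.2],[0,0.001,0.028,0,0,0,0.2],[0,0.001,0.0295,0,0,0,0.2],[0,0.001,0.0295,0,0,0,0.2],[0,0.001,0.0295,0,0,0,0.2]])

```text
clock: 6.2
ee_pos: [0.5713, -0.1149, 0.0907]
tcp_rot: [2.029, -2.397, -0.0]
ft_force: [-5.1, 2.1, 7.7]
grip_width: 0.0292
gripper_force: 32.9
```

Call:
arm_command(deltas=[[0,0,-0.001,0,0,0,0.2],[0,0,-0.001,0,0,0,0.5],[0,0,-0.001,0,0,0,0.7],[0,0,-0.001,0,0,0,1],[0,0,-0.001,0,0,0,1],[0,0,-0.001,0,0,0,1],[0,0,-0.02,0,0,0,1],[0,0,-0.05,0,0,0,1],[0,0,-0.09,0,0,0,1],[0,0,-0.12,0,0,0,1],[-0.04,0,-0.12,0,0,0,1],[-0.04,0,-0.12,0,0,0,1],[-0.04,0,-0.12,0,0,0,1]])

```text
clock: 7.5
ee_pos: [0.5784, -0.0746, 0.2095]
tcp_rot: [2.031, -2.397, -0.001]
ft_force: [0.2, -0.5, -0.9]
grip_width: 0.0853
gripper_force: 0.0
```

Run:
```python
from h import *
s=robot.state(); im=robot.capture("wrist"); cv2.imwrite("pics/w3.png",im)
C=cam("wrist",s);print(s["clock"],s["ee_pos"])
it=dict(cap=[.572,-.115,.117],b=[.585,-.040,.045],short=[.455,-.026,.045],med=[.43,-.175,.062])
for n,X in it.items(): print(n,proj(C,X).round())
for th in (35,45,55):blobs(im,C,it,th,30)
```

```text
7.5 [ 0.57844941 -0.07462305  0.20954766]
cap [282. 164.]
b [282. 231.]
short [412. 224.]
med [441.  55.]
med px [444.   53.1] axes [32.8 40.4] -> [ 0.4277 -0.1761] area 262
cap px [282.8 160.3] axes [40.3 49.3] -> [ 0.5713 -0.1176] area 1460
b px [282.9 229.5] axes [32.1 35.2] -> [ 0.5841 -0.0415] area 925
short px [410.9 221.1] axes [26.9 30.6] -> [ 0.456  -0.0292] area 677
med px [442.3  52.9] axes [33.9 43.7] -> [ 0.4291 -0.1766] area 1213
cap px [282.7 160.3] axes [40.5 50. ] -> [ 0.5714 -0.1176] area 1543
b px [282.9 229.5] axes [32.8 35.8] -> [ 0.5841 -0.0416] area 974
short px [411.1 221.1] axes [27.6 31.3] -> [ 0.4559 -0.0292] area 711
med px [442.3  52.8] axes [34.4 44.2] -> [ 0.4291 -0.1766] area 1248
```

View pics/w3.png

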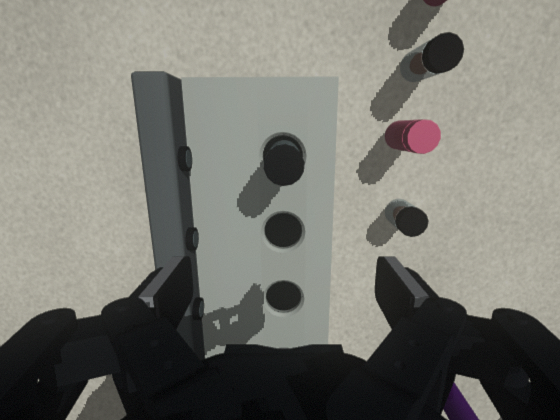

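The tall vial stands centred in seat c, with its cap at (284,165) where it should be. Next is the medium vial, the black cap at (443,53).

Call:
arm_command(deltas=[[0.03,0.033,0,0,0,0,1],[0.06,0.065,0,0,0,0,1],[0.09,0.098,0,0,0,0,1],[0.124,0.13,0,0,0,0,1],[0.124,0.13,0.0,0,0,0,1],[0.124,0.13,0.0,0,0,0,1],[0.124,0.13,0.0,0,0,0,1]])

```text
clock: 8.25
ee_pos: [0.4301, -0.1762, 0.2096]
tcp_rot: [2.029, -2.399, -0.0]
ft_force: [0.1, -0.5, 0.3]
grip_width: 0.0854
gripper_force: 0.0
```

Run:
```python
from h import *
s=robot.state(); im=robot.capture("wrist"); cv2.imwrite("pics/w4.png",im)
C=cam("wrist",s);print(s["clock"],s["ee_pos"])
it=dict(med=[.4295,-.176,.062])
print(proj(C,it["med"]))
for th in (35,45,55):blobs(im,C,it,th,30)
```

```text
8.25 [ 0.43008548 -0.17619047  0.20959502]
[283.67773442 201.25977331]
med px [286.7 197.8] axes [27.  30.2] -> [ 0.4262 -0.1788] area 495
med px [286.8 198.1] axes [29.8 31.2] -> [ 0.4262 -0.1785] area 768
med px [286.7 198. ] axes [30.7 31.7] -> [ 0.4262 -0.1786] area 803
```

Call:
arm_command(deltas=[[0.0015,0.002,0.04,0,0,0,1],[0.0015,0.002,0.08,0,0,0,1],[0.0015,0.002,0.11,0,0,0,1],[0.0015,0.002,0.14,0,0,0,1],[0.0015,0.002,0.16,0,0,0,1],[0.0015,0.002,0.17,0,0,0,1],[0.0015,0.002,0.17,0,0,0,1],[0.0015,0.002,0.17,0,0,0,0.2],[0.0015,0.002,0.17,0,0,0,0.2],[0.0015,0.002,0.17,0,0,0,0.2],[0.0015,0.002,0.17,0,0,0,0.2],[0.0015,0.002,0.17,0,0,0,0.2],[0.0015,0.002,0.17,0,0,0,0.2],[0.0015,0.002,0.17,0,0,0,0.2],[0.0015,0.002,0.17,0,0,0,0.2]], force=30)

```text
clock: 9.8
ee_pos: [0.428, -0.1773, 0.0406]
tcp_rot: [-2.029, 2.397, -0.002]
ft_force: [-1.0, 0.2, 6.2]
grip_width: 0.0295
gripper_force: 29.6
```

Call:
arm_command(deltas=[[0,0,-0.02,0,0,0,0.2],[0,0,-0.05,0,0,0,0.2],[0,0,-0.09,0,0,0,0.2],[0,0,-0.13,0,0,0,0.2],[0,0,-0.15,0,0,0,0.2],[-0.03,-0.025,-0.15,0,0,0,0.2],[-0.06,-0.05,-0.15,0,0,0,0.2],[-0.09,-0.075,-0.15,0,0,0,0.2],[-0.12,-0.1,-0.15,0,0,0,0.2],[-0.1606,-0.132,-0.15,0,0,0,0.2],[-0.1606,-0.132,-0.13,0,0,0,0.2],[-0.1606,-0.132,-0.1,0,0,0,0.2],[-0.1606,-0.132,-0.075,0,0,0,0.2],[-0.1606,-0.132,-0.06,0,0,0,0.2],[-0.1606,-0.132,-0.06,0,0,0,0.2],[-0.1606,-0.132,-0.06,0,0,0,0.2]])

```text
clock: 11.4
ee_pos: [0.5845, -0.0408, 0.1001]
tcp_rot: [2.029, -2.398, 0.0]
ft_force: [0.6, -0.0, 1.1]
grip_width: 0.0292
gripper_force: 29.9
```

Call:
arm_command(deltas=[[0,0,0.008,0,0,0,0.2],[0,0,0.014,0,0,0,0.2],[0,0,0.019,0,0,0,0.2],[0,0,0.022,0,0,0,0.2],[0,0,0.022,0,0,0,0.2],[0,0,0.022,0,0,0,0.2]])

```text
clock: 12.0
ee_pos: [0.5844, -0.0407, 0.0778]
tcp_rot: [-2.029, 2.398, -0.0]
ft_force: [0.6, 0.1, -1.3]
grip_width: 0.0292
gripper_force: 29.9
```

Call:
arm_command(deltas=[[0,0,0.0005,0,0,0,0.5],[0,0,0.0005,0,0,0,0.7],[0,0,0.0005,0,0,0,1],[0,0,0,0,0,0,1],[0,0,0,0,0,0,1],[0,0,-0.02,0,0,0,1],[0,0,-0.05,0,0,0,1],[0,0,-0.09,0,0,0,1],[0,0,-0.13,0,0,0,1],[0.0,0.04,-0.13,0,0,0,1],[0.0,0.08,-0.13,0,0,0,1],[0.0085,0.128,-0.13,0,0,0,1],[0.0085,0.128,-0.13,0,0,0,1],[0.0085,0.128,-0.13,0,0,0,1],[0.0085,0.128,-0.13,0,0,0,1]])

```text
clock: 13.5
ee_pos: [0.4576, -0.0278, 0.2082]
tcp_rot: [-2.029, 2.397, -0.001]
ft_force: [0.4, 0.6, 1.1]
grip_width: 0.0854
gripper_force: 0.0
```

Run:
```python
from h import *
s=robot.state(); im=robot.capture("wrist"); cv2.imwrite("pics/w5.png",im)
C=cam("wrist",s);print(s["clock"],s["ee_pos"])
it=dict(short=[.456,-.028,.045],medcap=[.5845,-.0405,.099],tallcap=[.5725,-.115,.117])
for n,X in it.items(): print(n,proj(C,X).round())
for th in (35,45,55):blobs(im,C,it,th,30)
```

```text
13.5 [ 0.45757766 -0.0277601   0.20820863]
short [285. 197.]
medcap [127. 222.]
tallcap [ 99. 126.]
medcap px [131.1 219.7] axes [34.4 39.4] -> [ 0.5805 -0.042 ] area 1108
tallcap px [105.1 127.8] axes [40.4 49.7] -> [ 0.5683 -0.1133] area 1627
short px [287.1 196.4] axes [28.  28.6] -> [ 0.4537 -0.028 ] area 665
medcap px [131.1 219.7] axes [35.1 40.1] -> [ 0.5804 -0.042 ] area 1157
tallcap px [105.2 127.8] axes [40.9 50.2] -> [ 0.5683 -0.1132] area 1672
short px [287.1 196.4] axes [28.7 29.4] -> [ 0.4537 -0.0281] area 697
medcap px [131.1 219.8] axes [35.4 40.4] -> [ 0.5805 -0.042 ] area 1174
tallcap px [122.7 126.3] axes [42.4 87.3] -> [ 0.556  -0.1122] area 2347
```

View pics/w5.png

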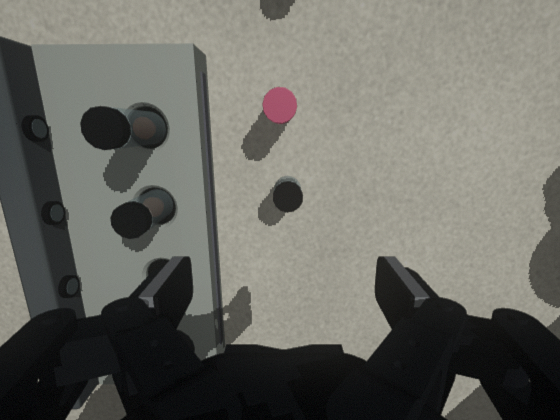

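Tall (105,128) and medium (131,220) both stand in their seats. The short cap is at (287,196), directly below the tool.

Call:
arm_command(deltas=[[0,0.002,0.04,0,0,0,1],[0,0.002,0.08,0,0,0,1],[0,0.002,0.12,0,0,0,1],[0,0.002,0.15,0,0,0,1],[0,0.002,0.17,0,0,0,1],[0,0.002,0.18,0,0,0,1],[0,0.002,0.18,0,0,0,1],[0,0.002,0.18,0,0,0,0.2],[0,0.002,0.18,0,0,0,0.2],[0,0.002,0.18,0,0,0,0.2],[0,0.002,0.18,0,0,0,0.2],[0,0.002,0.18,0,0,0,0.2],[0,0.002,0.18,0,0,0,0.2],[0,0.002,0.18,0,0,0,0.2],[0,0.002,0.18,0,0,0,0.2]], force=30)

```text
clock: 15.05
ee_pos: [0.4552, -0.0274, 0.0286]
tcp_rot: [-2.029, 2.397, -0.001]
ft_force: [-1.7, 0.6, 6.6]
grip_width: 0.0291
gripper_force: 29.5
```

Call:
arm_command(deltas=[[0,0,-0.02,0,0,0,0.2],[0,0,-0.05,0,0,0,0.2],[0,0,-0.09,0,0,0,0.2],[0,0,-0.13,0,0,0,0.2],[0,0,-0.14,0,0,0,0.2],[-0.03,-0.04,-0.14,0,0,0,0.2],[-0.06,-0.08,-0.14,0,0,0,0.2],[-0.0843,-0.11,-0.14,0,0,0,0.2],[-0.0843,-0.1297,-0.14,0,0,0,0.2],[-0.0843,-0.1297,-0.13,0,0,0,0.2],[-0.0843,-0.1297,-0.1,0,0,0,0.2],[-0.0843,-0.1297,-0.075,0,0,0,0.2],[-0.0843,-0.1297,-0.06,0,0,0,0.2],[-0.0843,-0.1297,-0.06,0,0,0,0.2],[-0.0843,-0.1297,-0.06,0,0,0,0.2]])

```text
clock: 16.55
ee_pos: [0.5962, 0.0339, 0.0879]
tcp_rot: [2.029, -2.398, 0.0]
ft_force: [0.4, 0.1, 0.3]
grip_width: 0.0289
gripper_force: 29.9
```

Call:
arm_command(deltas=[[0,0,0.008,0,0,0,0.2],[0,0,0.014,0,0,0,0.2],[0,0,0.019,0,0,0,0.2],[0,0,0.022,0,0,0,0.2],[0,0,0.022,0,0,0,0.2],[0,0,0.022,0,0,0,0.2]])

```text
clock: 17.15
ee_pos: [0.5967, 0.0342, 0.0658]
tcp_rot: [-2.029, 2.398, -0.0]
ft_force: [0.2, 0.2, -0.3]
grip_width: 0.0291
gripper_force: 29.9
```

Call:
arm_command(deltas=[[0,0,0.0005,0,0,0,0.5],[0,0,0.0005,0,0,0,0.7],[0,0,0.0005,0,0,0,1],[0,0,0,0,0,0,1],[0,0,0,0,0,0,1],[0,0,-0.02,0,0,0,1],[0,0,-0.05,0,0,0,1],[0,0,-0.09,0,0,0,1],[0,0,-0.12,0,0,0,0],[-0.04,0,-0.12,0,0,0,0],[-0.088,0,-0.12,0,0,0,0],[-0.088,0,-0.12,0,0,0,0],[-0.088,0,-0.12,0,0,0,0],[-0.088,0,-0.12,0,0,0,0],[-0.088,0,-0.12,0,0,0,0]])

```text
clock: 18.65
ee_pos: [0.6111, 0.12, 0.1859]
tcp_rot: [-2.028, 2.399, -0.0]
ft_force: [-0.1, -0.8, 0.3]
grip_width: -0.0002
gripper_force: 0.0
```

Run:
```python
from h import *
s=robot.state(); im=robot.capture("wrist"); cv2.imwrite("pics/w6.png",im)
C=cam("wrist",s);print(s["clock"],s["ee_pos"],s["grip_width"],s["ft_force"],s["tcp_rot"])
it=dict(shortcap=[.597,.0342,.082],medcap=[.5845,-.0405,.099],tallcap=[.5725,-.115,.117],key=[.611,.121,.09])
for n,X in it.items(): print(n,proj(C,X).round())
blobs(im,C,it,45,30)
```

```text
18.65 [0.61112525 0.11997923 0.18593995] -0.00020081191717002318 [-0.05015435 -0.83259093  0.28053658] [-2.02793546e+00  2.39937253e+00 -2.22212302e-04]
shortcap [282.  97.]
medcap [282. -40.]
tallcap [ 280. -248.]
key [283. 218.]
shortcap px [283.  102.4] axes [42.3 49.7] -> [0.5971 0.0376] area 1676
```

View pics/w6.png

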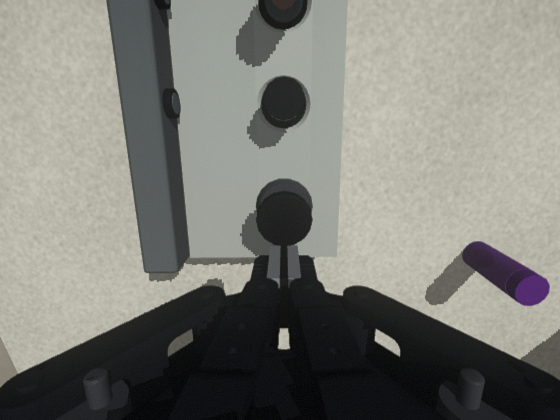

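Ten pictures are used. The short vial is seated at (284,100), and the key at (284,217) is right under the closed fingers. I'll descend gently.

Call:
arm_command(deltas=[[0,0,0.03,0,0,0,0],[0,0,0.055,0,0,0,0],[0,0,0.07,0,0,0,0],[0,0,0.076,0,0,0,0],[0,0,0.079,0,0,0,0],[0,0,0.082,0,0,0,0],[0,0,0.084,0,0,0,0],[0,0,0.086,0,0,0,0],[0,0,0.086,0,0,0,0],[0,0,0.086,0,0,0,0],[0,0,0.086,0,0,0,0]])

```text
clock: 19.8
ee_pos: [0.6118, 0.1208, 0.1005]
tcp_rot: [-2.029, 2.397, -0.002]
ft_force: [0.6, -1.3, 4.8]
grip_width: -0.0003
gripper_force: 2.0
```

Call:
arm_command(deltas=[[0,0,0.002,0,0,0,0],[0,0,0.004,0,0,0,0],[0,0,0.006,0,0,0,0],[0,0,0.008,0,0,0,0],[0,0,0.0085,0,0,0,0],[0,0,0.0085,0,0,0,0],[0,0,0.0085,0,0,0,0],[0,0,0.0085,0,0,0,0],[0,0,0.0085,0,0,0,0],[0,0,0.0085,0,0,0,0]])

```text
clock: 20.8
ee_pos: [0.6118, 0.1209, 0.0918]
tcp_rot: [-2.029, 2.397, -0.002]
ft_force: [1.8, -2.7, 5.8]
grip_width: -0.0001
gripper_force: 3.0
```

Run:
```python
from h import *
s=robot.state();print(s["clock"],s["ee_pos"],s["ft_force"])
ks={}
for n in("scene","side"):
    im=robot.capture(n);cv2.imwrite(f"pics/{n}9.png",im);C=cam(n);g=im.max(2)
    # vials: dark cap centroid vs. expected place
    for nm,X in dict(short=[.597,.0342,.082],med=[.5845,-.0405,.099],tall=[.5725,-.115,.117]).items():
        p=proj(C,X);q=p.astype(int);w=g[q[1]-8:q[1]+9,q[0]-10:q[0]+11]<45
        y,x=np.nonzero(w);print(n,nm,p.round(1),(q+[x.mean()-10,y.mean()-8]).round(1),w.sum())
```

```text
20.8 [0.61178286 0.12085516 0.09175554] [ 1.79292002 -2.68385991  5.81014556]
scene short [269.  217.7] [271.4 217.3] 264
scene med [259.8 199.1] [263.6 200. ] 107
scene tall [251.1 181.8] [251.4 183.7] 43
side short [293.  183.8] [290.4 182.2] 98
side med [302.9 192.3] [300.6 191.6] 101
side tall [313.8 201.1] [311.3 200.4] 96
```

The key is about 12 mm down at 5.8 N, which agrees with the 6 N expected half-way, and the caps are where they should be.

```bash
python3 -c "
from station import robot
print(robot.finish_job())"
```

```text
the job is handed in; nothing more can be done
None
```

I handed the job in with the short, medium and tall vials standing in seats a, b and c and the key held about 12 mm down (5.8 N); clock about 21 s of 64 s, and the hand-in gave no verdict.

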